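# Kit the parts for an alternator rebuild

## Robot

A 6-joint arm with a two-finger parallel gripper is mounted at the origin on the work surface. World frame = base frame: x ahead of the robot, y to its left, z up, the work surface at z = 0. Lengths are in m, angles in rad, forces in N, time in s.
With the tool pointing down it reaches from about 0.275 to 0.775 m from the base axis. Payload 14.6 kg.
Tool frame: the origin (TCP) lies at the very end of the fingers, on their centre line; the grasp point (between the pads) lies 19 mm behind it; z points along the fingers, y is the line along which they close (so a half turn about z gives the same grasp; the last joint's range is limited). The gripper opens to 85 mm and grips with 20 to 120 N. Pads are 22 mm wide; open, the fingers measure 114 mm over their backs; the gripper's body (76 mm by 85 mm) begins 54 mm behind the grasp point. The pads swing forward as they close: fully open they stand 13 mm farther back than shut.
Start: joints at [1.156, 0.263, -0.048, 1.259, 0, 1.415], TCP at [0.135, 0.507, 0.231] pointing down, gripper open.
Joint ranges: [-2.65, 2.65], [-0.89, 1.7], [-1.18, 1.37], [-2.13, 2.11], [-1.35, 1.29], [-3.14, 3.14]. Speed limits (rad/s): [1.89, 1.89, 2.57, 2.79, 3.14, 3.14].

## Interface

Orientations are given as a rotation vector (axis times angle).
In Python, from plant import manip, eoat, inverse_kinematics, state, capture, camera_info, order gives the robot as it stands. Calls block until the motion is done:
- manip.reach(position, orientation): joint-space move of the TCP to a pose.
- manip.movel(position, ori=None, feed=0.15, guard=None): straight line of the TCP; ori=None keeps the orientation; feed is the mean speed in m/s. With guard (N) it stops when the force on the tool has changed by that much, and returns True; else False.
- manip.move_j(angles): joint-space move.
- eoat.command_gripper(opening, squeeze=None): opening from 0.0 (shut) to 1.0 (fully open); squeeze is the grip in N (None keeps the last); returns when the fingers have stopped.
- manip.dwell(seconds).
- inverse_kinematics(position, orientation): joint angles nearest the present ones, or None.
- state(): the state.
- capture(name): name is "scene" or "side" or "wrist"; returns the picture (384x512x3 uint8, blue, green, red); there is no depth.
- camera_info(name): a dict with "vertical_fov" (degrees; the focal length in pixels is half the picture's height over the tangent of half this angle, whatever the lens; pixels are square), "cx", "cy" (the principal point, pixels), "rvec" (rotation vector, rad) and "tvec" (3), from world to camera coordinates, as OpenCV has them. Camera axes: x right, y down, z forward; pixel columns grow to the right and rows downward; lengths in m; the calibration is good to about 2 mm. A picture is of the moment at which its call begins: read the wrist's pose just before it. camera_info takes no time and is no camera call; for the wrist camera it gives the pose at the moment of the call.
A pose or a line that the arm cannot do raises manip.IKError and nothing moves.
- order.sign_off(): hands the job in; it is judged then, once.
The state is a dict: "clock": time; "joint_positions": joint angles; "joint_velocities": joint speeds; "joint_torque": joint torques, N m; "eef_pos": TCP position; "ee_rot": TCP orientation; "force": force on the tool from outside, world axes, zero at the start; "wrist_torque": the same for the moment, N m; "opening": opening from 0.0 (shut) to 1.0 (fully open); "gripper_force": force on a finger pad.
Only numpy, scipy, OpenCV 4.12 (cv2) and the standard library are available. Lean on these libraries where they do the work, as an engineer would, in place of code of your own. Each camera call takes 0.05 s, during which the arm holds its last target. There are 200 camera calls.

## Task

Make up the kit for one alternator rebuild: put the ribbed belt pulley, the small bearing, the voltage regulator and the finned rectifier into the blue kit tray, each lying flat in the pocket that is cut to its outline. The rectifier has slipped half under the steel bench riser: draw it out along the bench from under the lip before you lift it. Leave the large bearing and the wide single-groove V-belt pulley where they lie, and set the parts down, do not drop them.

Things in the scene. Friction and masses are not known exactly. Their poses are not given: they have to be found in the camera images.
- pulley: Ribbed belt pulley, bare steel cylinder 56 mm in diameter and 36 mm high with fine grooves round it, standing on its end on the bench. Origin: centre of its underside, z up along its axis. About 0.3 kg. Grasp across its diameter.
- bearing: Small sealed ball bearing lying flat on the bench, steel rings with a black seal, 40 mm outside diameter, 12 mm high. Origin: centre of its underside, z up along its axis. About 0.07 kg. Grasp across its diameter.
- regulator: Voltage regulator: black plastic block, aluminium heat sink on top, two copper brushes at one end; 60 (x) x 36 (y) x 18 mm high, lying flat at any yaw. The last 12 mm at its -x end is a snout 20 mm wide. Origin: centre of its underside, x along its length, z up. About 0.06 kg. Grasp across the 36 mm width at the origin; either way round in the pocket is right.
- rectifier: Finned aluminium bar 104 (x) x 40 (y) x 16 mm, 0.2 kg, stud to z 28 mm at its +x end. Origin: centre of underside. Its -x end sticks out 42-50 mm towards the robot from a fixed riser (shelf 280 mm wide, top 52 mm up; at the rear a bin to 97 mm) whose front lip hangs to 38 mm over the bench, square to x within 0.12 rad. Grip 38 mm to -x of origin; 75 mm along -x clears it. Either way round.
- big_bearing: Look-alike to leave alone: large sealed ball bearing lying flat on the bench, 62 mm outside diameter, 17 mm high, otherwise like the small one. Origin: centre of its underside.
- vee_pulley: Look-alike to leave alone: V-belt pulley standing on its end on the bench, bare steel, 76 mm in diameter and 24 mm high, with one deep wide groove. Origin: centre of its underside.
- nest_pulley: Fixed grey insert, white in its pocket, in the blue tray, 86 (x) x 132 (y) x 13 mm, a round pocket 72 mm in diameter for the ribbed pulley, 5 mm deep, in its middle. Origin: centre of its underside, 3 mm above the bench; pocket floor 8 mm, top face 13 mm above the origin; z up. The four inserts lie 2 by 2, edge to edge, in any order; tray rim 20 mm above the bench.
- nest_bearing: Fixed grey insert, white in its pocket, in the blue tray, 86 (x) x 132 (y) x 13 mm, a round pocket 55 mm in diameter for the small bearing, 5 mm deep, in its middle. Origin: centre of its underside, 3 mm above the bench; pocket floor 8 mm, top face 13 mm above the origin; z up. The four inserts lie 2 by 2, edge to edge, in any order; tray rim 20 mm above the bench.
- nest_regulator: Fixed grey insert, white in its pocket, in the blue tray, 86 (x) x 132 (y) x 13 mm, a pocket 52 (x) x 76 (y) mm for the regulator (its length along y), 5 mm deep, in its middle. Origin: centre of its underside, 3 mm above the bench; pocket floor 8 mm, top face 13 mm above the origin; z up. The four inserts lie 2 by 2, edge to edge, in any order; tray rim 20 mm above the bench.
- nest_rectifier: Fixed grey insert, white in its pocket, in the blue tray, 86 (x) x 132 (y) x 13 mm, a pocket 56 (x) x 120 (y) mm for the rectifier (its length along y), 5 mm deep, in its middle. Origin: centre of its underside, 3 mm above the bench; pocket floor 8 mm, top face 13 mm above the origin; z up. The four inserts lie 2 by 2, edge to edge, in any order; tray rim 20 mm above the bench.
There are look-alikes about, which are no part of the job. Several things look just like the regulator: the one meant starts farthest from the robot's base. Leave any purple or yellow look-alike of the rectifier alone.

How it is judged:
At the end, for the whole second after the job is handed in: The four parts rest level (0.1 rad) on the floors of their own pockets (2.5 mm), within 12 mm of the pocket centres (regulator and rectifier 13 mm, and lengthwise within 0.35 rad); the large bearing and the V-belt pulley are within 20 mm of where they lay (horizontal distance between pulley and nest_pulley below 0.012 m and z of pulley in the frame of nest_pulley below 0.0105 m and angle between each of pulley, bearing, regulator, rectifier's own z axis and vertical below 0.1 rad and linear speed of each of pulley, bearing, regulator, rectifier below 0.02 m/s and angular speed of each of pulley, bearing, regulator, rectifier below 0.2 rad/s and horizontal distance between bearing and nest_bearing below 0.012 m and z of bearing in the frame of nest_bearing below 0.0105 m and horizontal distance between regulator and nest_regulator below 0.013 m and z of regulator in the frame of nest_regulator below 0.0105 m and horizontal distance between rectifier and nest_rectifier below 0.013 m and z of rectifier in the frame of nest_rectifier below 0.0105 m and angle between the x axis of regulator and the y axis of nest_regulator, either way round below 0.35 rad and angle between the x axis of rectifier and the y axis of nest_rectifier, either way round below 0.35 rad and distance of each of big_bearing, vee_pulley from where it was at the start of the episode below 0.02 m); the robot touches nothing.
It fails at once if the large bearing or the V-belt pulley is moved by more than 20 mm (distance of any of big_bearing, vee_pulley from where it was at the start of the episode above 0.02 m).
It fails at once if the rectifier is lifted by more than 25 mm before it has been drawn about 45 mm forward (height (world z) of rectifier above 0.025 m and distance of rectifier from where it was at the start of the episode below 0.05 m).
It fails at once if a part is dropped (falls freely faster than 0.7 m/s, about 25 mm) ((linear speed of pulley above 0.7 m/s and contact force between pulley and the fingers below 0.05 N) or (linear speed of bearing above 0.7 m/s and contact force between bearing and the fingers below 0.05 N) or (linear speed of regulator above 0.7 m/s and contact force between regulator and the fingers below 0.05 N) or (linear speed of rectifier above 0.7 m/s and contact force between rectifier and the fingers below 0.05 N)).
It also fails if it takes over 120 s, if anything falls off the work surface, if the arm or the gripper's body presses on something with over 40 N, if the wrist force passes 120 N, or if a joint passes its speed limit or range.

## Working session

There is one attempt and no reset: what is moved stays moved. The work goes in short steps, each a Python script; the robot and the scene stay as the last script left them, time stands still between calls to the robot, and variables do not carry over. Pictures are saved under pics/ and viewed, at most 14 in all, crops included, and the job is handed in when it is done.

```bash
ls; mkdir -p pics; python3 - <<'E'
from plant import *
import cv2
for n in("scene","side","wrist"):
    c=camera_info(n);print(n,{k:(v.tolist() if hasattr(v,'tolist') else v) for k,v in c.items()})
    cv2.imwrite(f"pics/{n}0.png",cv2.resize(capture(n),(800,600),interpolation=cv2.INTER_CUBIC))
s=state();print(s['clock'],s['ee_rot'],s['eef_pos'])
E
```

```text
pics
scene {'vertical_fov': 45.50970471591204, 'cx': 254.6737509300225, 'cy': 187.3044710340376, 'rvec': [1.338515040628172, 2.0067235398491134, -1.008344003292557], 'tvec': [0.2429817012040915, -0.22862040975585335, 1.6623428769118176]}
side {'vertical_fov': 47.724671238400184, 'cx': 253.34830640892116, 'cy': 196.04028019888145, 'rvec': [2.2578089963642842, -0.4449199503485485, 0.20184441215494744], 'tvec': [-0.4650349615522975, 0.09387426099164292, 1.1167537568443424]}
wrist {'vertical_fov': 70.36440579689581, 'cx': 258.2675455052762, 'cy': 193.94714808047686, 'rvec': [-2.296321284649989, -1.765923241423861, -0.2595492646670448], 'tvec': [-0.5240096158212497, -0.03770356523487943, 0.38022836419238554]}
0.15 [-4.06882137e-01 -3.11492817e+00  1.16622903e-03] [0.13480564 0.50720235 0.23094366]
```

View pics/scene0.png

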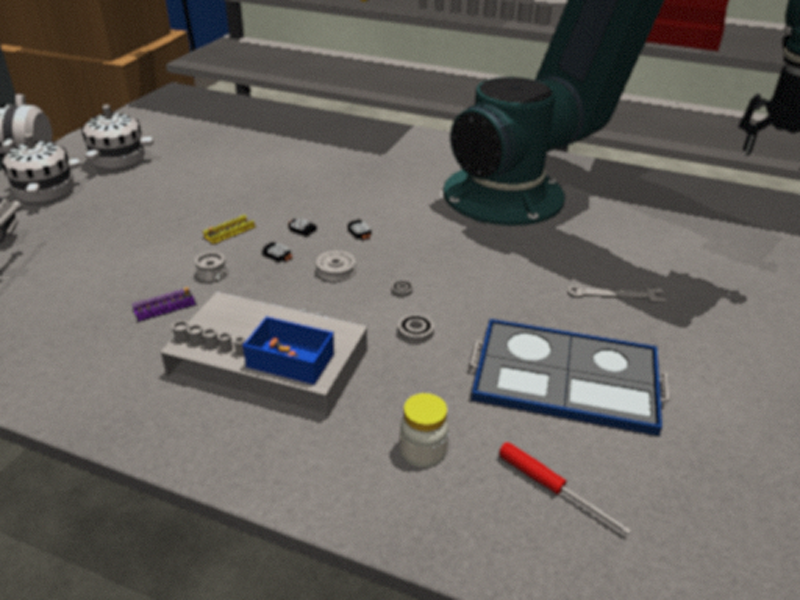

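View pics/side0.png

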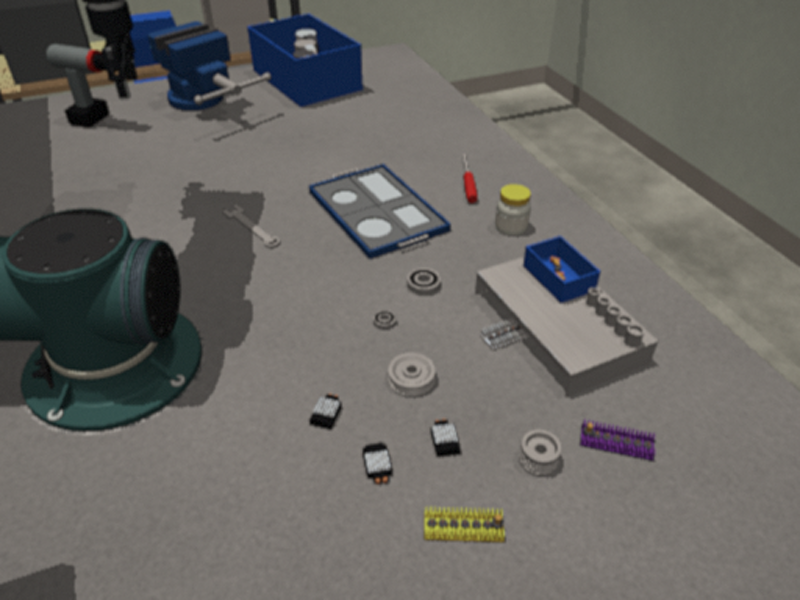

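The scene and side views (800x600 px) show the following:

| Item | Scene px | Side px |
|---|---|---|
| Ribbed pulley | (210,266) | (540,450) |
| V-pulley | (335,265) | (412,373) |
| Small bearing | (402,288) | (385,319) |
| Large bearing | (416,327) | (424,281) |
| Three regulators | (359,229), (302,226), (277,251) | (326,410), (377,461), (445,437) |
| Rectifier's visible end | hidden | (503,334) |
| Tray | (570,372) | (380,208) |

I'll triangulate these for rough positions.

```bash
cat > h.py <<'E'
import numpy as np, cv2
from plant import *
from scipy.spatial.transform import Rotation as R
def cam(n):
    c=camera_info(n); M=cv2.Rodrigues(np.array(c['rvec'],float))[0]; t=np.array(c['tvec'],float)
    return (192/np.tan(np.radians(c['vertical_fov']/2)),c['cx'],c['cy'],M,-M.T@t)
def ray(C,uv):
    f,cx,cy,M,o=C; d=M.T@np.array([(uv[0]-cx)/f,(uv[1]-cy)/f,1]); return o,d/np.linalg.norm(d)
def onz(C,uv,z):
    o,d=ray(C,uv); return o+d*(z-o[2])/d[2]
def proj(C,p):
    f,cx,cy,M,o=C; q=M@(np.array(p)-o); return np.array([f*q[0]/q[2]+cx,f*q[1]/q[2]+cy])
def tri(*obs):
    A=np.zeros((3,3));b=np.zeros(3);L=[ray(C,u) for C,u in obs]
    for o,d in L:
        P=np.eye(3)-np.outer(d,d);A+=P;b+=P@o
    p=np.linalg.solve(A,b); return p,max(np.linalg.norm((np.eye(3)-np.outer(d,d))@(p-o)) for o,d in L)
def ori(yaw): # tool down, tool y axis at angle yaw in world
    y=np.array([np.cos(yaw),np.sin(yaw),0]);z=np.array([0,0,-1.]);x=np.cross(y,z)
    return R.from_matrix(np.c_[x,y,z]).as_rotvec()
E
python3 - <<'E'
from h import *
np.set_printoptions(precision=4,suppress=True)
S,D=cam("scene"),cam("side");k=.64
for n,a,b in [("pulley",(210,266),(540,450)),("vee",(335,263),(412,372)),("bear",(402,287),(385,318)),("big",(416,326),(424,280)),
 ("regA",(359,228),(326,410)),("regB",(302,226),(377,461)),("regC",(277,251),(445,437)),
 ("traycorn1",(490,322),(372,254)),("t2",(660,345),(311,187)),("t3",(658,426),(384,167)),("t4",(474,394),(448,225)),
 ("nP",(528,347),(374,228)),("nB",(610,360),(344,197)),("nReg",(523,382),(411,216)),("nRec",(609,397),(380,187))]:
    p,e=tri((S,np.array(a)*k),(D,np.array(b)*k));print(n,p,round(e,4),np.hypot(*p[:2]))
print("rect",[onz(D,np.array(u)*k,.008) for u in [(503,334)]])
for u in [(476,280),(572,388),(655,350)]: print(onz(D,np.array(u)*k,.038))
print(state()['eef_pos'],R.from_rotvec(state()['ee_rot']).as_matrix(),cam("wrist")[4],cam("wrist")[3])
E
```

```text
pulley [ 0.5472 -0.4283  0.0203] 0.0007 0.6948738679194737
vee [ 0.4397 -0.2174  0.0173] 0.0017 0.4905246408796712
bear [ 0.4506 -0.0731  0.0082] 0.0017 0.45651261388280084
big [ 0.5547 -0.0061  0.012 ] 0.0024 0.5547427546963027
regA [ 0.2906 -0.2344  0.0104] 0.0014 0.3733218888004013
regB [ 0.329  -0.3494  0.0087] 0.0015 0.47988446299474713
regC [ 0.4361 -0.3482  0.0093] 0.0015 0.5580585261168478
traycorn1 [0.4937 0.1083 0.0114] 0.0036 0.5054952046330801
t2 [0.4533 0.3881 0.0173] 0.0072 0.5967704267987576
t3 [0.6374 0.4066 0.0141] 0.0032 0.7560503642241367
t4 [0.6744 0.1372 0.0118] 0.0007 0.6882314224694988
nP [0.53   0.1871 0.0107] 0.0012 0.5621061507233196
nB [0.5109 0.3198 0.0122] 0.0013 0.6027355065805848
nReg [0.6176 0.1999 0.0104] 0.0018 0.6491426757558263
nRec [0.599  0.3312 0.011 ] 0.0018 0.6844372405612534
rect [array([ 0.623 , -0.1888,  0.008 ])]
[ 0.6285 -0.0731  0.038 ]
[ 0.6435 -0.3588  0.038 ]
[ 0.8121 -0.3402  0.038 ]
[0.1348 0.5072 0.2309] [[-0.9664  0.2569 -0.0003]
 [ 0.2569  0.9664 -0.0007]
 [ 0.0001 -0.0008 -1.    ]] [0.0633 0.5259 0.3743] [[ 0.2569  0.9664 -0.0011]
 [ 0.9252 -0.2456  0.2894]
 [ 0.2794 -0.0754 -0.9572]]
```

Regulator candidates (side px): A (326,410) is 0.37 m from the base, B (377,461) is 0.48 m, and C (445,437) is 0.56 m. **C** is the farthest, so it is the one meant. Next I'll take wrist views: two over the tray and two over the parts.

```bash
python3 - <<'E'
from h import *
import pickle
out={}
o=ori(np.pi/2)
for i,p in enumerate([(.50,.28,.2),(.50,.20,.2),(.47,-.16,.2),(.47,-.31,.2)]):
    manip.reach(p,o); manip.dwell(.15); C=cam("wrist"); im=capture("wrist"); out[i]=(C,im)
    cv2.imwrite(f"pics/w{i}.png",im)
pickle.dump(out,open("w.pkl","wb"))
a=np.hstack([out[1][1],out[2][1]]);
cv2.imwrite("pics/wr3.png",cv2.resize(out[3][1],(800,600),interpolation=cv2.INTER_CUBIC))
cv2.imwrite("pics/wr2.png",cv2.resize(out[2][1],(800,600),interpolation=cv2.INTER_CUBIC))
print(state()['clock'],state()['joint_positions'])
E
```

```text
4.9583 [-7.26333949e-01  3.38228463e-01 -2.26879183e-02  1.20966221e+00
  5.50007521e-05 -7.27610115e-01]
```

View pics/wr3.png

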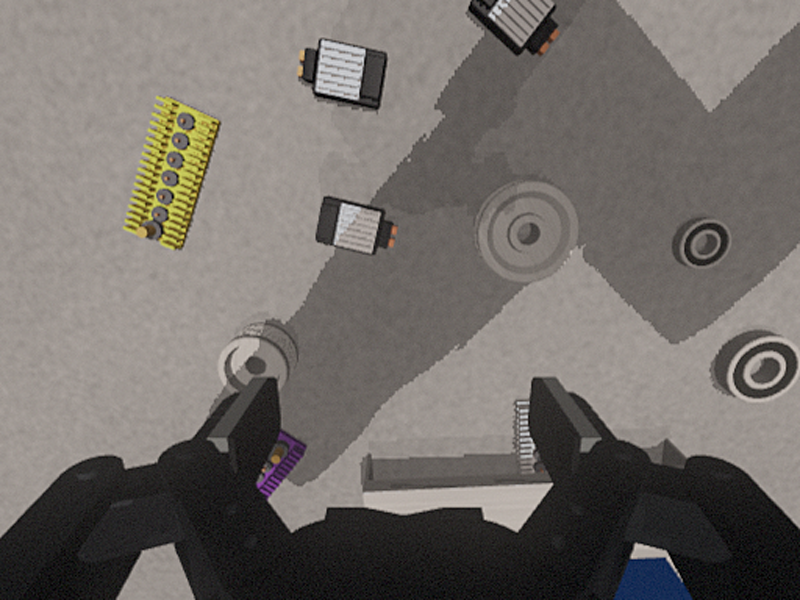

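View pics/wr2.png

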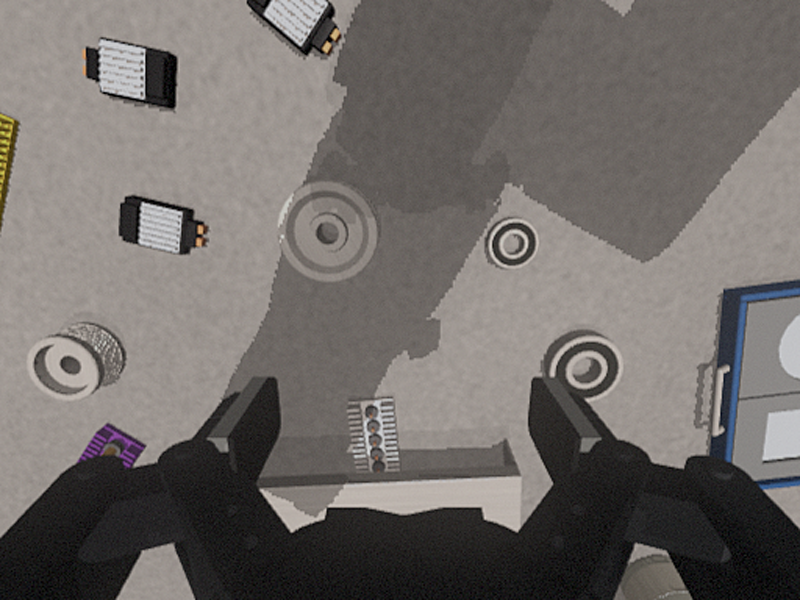

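View pics/w1.png

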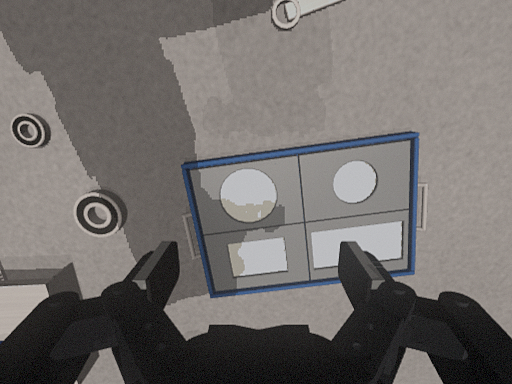

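The wrist views show these parts (800 px frames):
- **w3:** ribbed pulley (255,363), V-pulley (527,232), regulator C (355,225), small bearing (703,243), rectifier (525,435).
- **w2:** ribbed pulley (65,363), regulator C (160,225), small bearing (512,243), rectifier's end (372,400) to the lip.

In w1 (native px) the pockets are round 72 mm at (248,195), round 55 mm at (355,181), regulator (258,257) and rectifier (357,245). I'll now extract these with masks.

```bash
cat > m.py <<'E'
from h import *
import pickle
np.set_printoptions(precision=4,suppress=True)
W=pickle.load(open("w.pkl","rb"))
vis=[W[i][1].copy() for i in range(4)]
def blob(i,mask,near,r):
    m=np.zeros(mask.shape,np.uint8);cv2.circle(m,tuple(map(int,near)),r,255,-1);m=cv2.bitwise_and(m,mask.astype(np.uint8)*255)
    return m
# tray: blue mask -> outer quad
T=[]
for i in (0,1):
    hsv=cv2.cvtColor(W[i][1],cv2.COLOR_BGR2HSV)
    m=((hsv[...,0]>100)&(hsv[...,0]<125)&(hsv[...,1]>130)).astype(np.uint8)
    if i==1:m[:,:170]=0
    # white pockets
    v=W[i][1].astype(int); g=v.min(2)
    n,l,s,c=cv2.connectedComponentsWithStats(((g>170)).astype(np.uint8))
    print(i,[(c[k].round(1),s[k,4]) for k in range(1,n) if 700<s[k,4]<6000], m.sum())
    pts=np.argwhere(m)[:,::-1].astype(np.float32)
    q=cv2.approxPolyDP(cv2.convexHull(pts),12,True)[:,0];print("quad",q.tolist())
    T.append([onz(W[i][0],p,.02)[:2] for p in q]);print(np.array(T[-1]))
# bearing & regulator
for nm,c2,c3,r in [("bear",(328,155),(450,155),22),("reg",(103,144),(227,144),30)]:
    obs=[]
    for i,c in((2,c2),(3,c3)):
        im=W[i][1];g=im.max(2); g2=im.astype(int).max(2)
        m=blob(i,g2<(60 if nm=="bear" else 75),c,r); 
        n,l,s,_=cv2.connectedComponentsWithStats(m); 
        h=cv2.convexHull(np.argwhere(m>0)[:,::-1].astype(np.float32))
        if nm=="bear":
            e=cv2.fitEllipse(h);obs.append((W[i][0],e[0]));print(e);cv2.ellipse(vis[i],e,(0,255,0),1)
        else:
            e=cv2.minAreaRect(h);obs.append((W[i][0],e[0]));print(e);b=cv2.boxPoints(e);cv2.polylines(vis[i],[b.astype(int)],1,(0,255,0),1)
            print([onz(W[i][0],p,.016)[:2] for p in b])
    print(nm,*tri(*obs))
cv2.imwrite("pics/vis23.png",np.hstack([cv2.resize(vis[2][110:260,0:150],(400,400)),cv2.resize(vis[3][110:260,130:280],(400,400))]))
E
python3 m.py
```

```text
0 [(array([289.9, 181.5]), np.int32(1353)), (array([296.5, 244.4]), np.int32(3085))] 1623
quad [[511.0, 368.0], [497.0, 383.0], [0.0, 382.0], [7.0, 338.0], [115.0, 166.0], [347.0, 133.0]]
[[ 0.8025  0.6693]
 [ 0.8331  0.6555]
 [ 0.832  -0.1244]
 [ 0.7461 -0.0906]
 [ 0.4884  0.1079]
 [ 0.4492  0.3833]]
1 [(array([354. , 181.2]), np.int32(1356)), (array([248. , 187.8]), np.int32(1564)), (array([357.4, 242. ]), np.int32(2529)), (array([263. , 255.7]), np.int32(1412))] 1183
quad [[502.0, 383.0], [173.0, 374.0], [181.0, 165.0], [417.0, 133.0], [509.0, 338.0]]
[[0.8335 0.5832]
 [0.8155 0.0685]
 [0.4875 0.1075]
 [0.4497 0.3847]
 [0.7457 0.5707]]
((327.06219482421875, 155.39585876464844), (25.48471450805664, 30.02073860168457), 86.04573059082031)
((450.43609619140625, 156.60069274902344), (23.30412483215332, 33.38282012939453), 50.62169647216797)
bear [ 0.4477 -0.0762  0.0136] 0.0005939603453542448
((103.38041687011719, 144.15542602539062), (57.81371307373047, 29.474931716918945), 13.134021759033203)
[array([ 0.443 , -0.3832]), array([ 0.4096, -0.3689]), array([ 0.4246, -0.3053]), array([ 0.4589, -0.3179])]
((226.4823455810547, 144.82940673828125), (47.07391357421875, 31.12952423095703), 12.528807640075684)
[array([ 0.4462, -0.3796]), array([ 0.4107, -0.3695]), array([ 0.4223, -0.316 ]), array([ 0.4586, -0.3244])]
reg [ 0.4348 -0.3483  0.0082] 0.00022951830966925254
```

View pics/vis23.png

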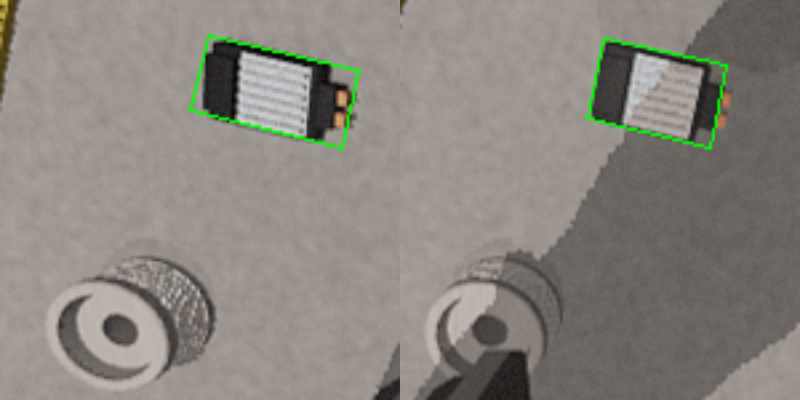

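The crops confirm regulator C: the green box fits its body, and the snout and brushes point to +y. The ribbed pulley's top sits at about (110,335) in the left crop and (487,338) in the right one. Next I'll triangulate the pockets, the pulley and the rectifier, then take the first grasp.

```bash
python3 - <<'E'
from h import *
import pickle
np.set_printoptions(precision=4,suppress=True)
W=pickle.load(open("w.pkl","rb"));C=[W[i][0] for i in range(4)]
print("nB",*tri((C[0],(289.9,181.5)),(C[1],(354,181.2))))
print("tray nearL",*tri((C[0],(115,166)),(C[1],(181,165))),"nearR",*tri((C[0],(347,133)),(C[1],(417,133))))
print("pul",*tri((C[2],(41.2,235.6)),(C[3],(162.6,236.7))),onz(C[2],(41.2,235.6),.036),onz(C[3],(162.6,236.7),.036))
print("recFL",*tri((C[2],(349*.64,398*.64)),(C[3],(515*.64,400*.64))))
for u in[(349,398),(392,396),(355,470),(399,470)]:print(onz(C[2],np.array(u)*.64,.016))
# pockets in far row: white edges per view (row-wise lateral extents) via ray on floor z=.011/.016
for i in(0,1):
    g=W[i][1].astype(int); mn=g.min(2)
    for name,p in[("nP",(.5278,.1872)),("nB",(.5098,.318)),("nReg",(.613,.199)),("nRec",(.595,.3298))]:
        u=proj(C[i],(*p,.011)).round().astype(int)
        d=50;y0,x0=max(u[1]-d,0),max(u[0]-d,0)
        sub=W[i][1][y0:u[1]+d,x0:u[0]+d]
        L=cv2.cvtColor(sub,cv2.COLOR_BGR2GRAY); t,m=cv2.threshold(L,135,255,cv2.THRESH_BINARY)
        n,l,s,c=cv2.connectedComponentsWithStats(m); k=l[u[1]-y0,u[0]-x0]
        print(i,name,u,"label",k,s[k].tolist(),onz(C[i],c[k]+[x0,y0],.011)[:2])
E
```

```text
nB [0.509  0.3198 0.0136] 7.623838867552205e-06
tray nearL [0.4883 0.107  0.0184] 0.00042410483605284037 nearR [0.4491 0.3816 0.0254] 0.00021859144681217027
pul [ 0.5439 -0.4277  0.0363] 0.0005279082070504321 [ 0.5435 -0.4278  0.036 ] [ 0.5446 -0.4279  0.036 ]
recFL [ 0.5905 -0.2087  0.0004] 0.0007777219516282703
[ 0.5809 -0.2064  0.016 ]
[ 0.5789 -0.1694  0.016 ]
[ 0.6544 -0.2036  0.016 ]
[ 0.6543 -0.1635  0.016 ]
0 nP [185 195] label 10 [23, 12, 77, 65, 3486] [0.5187 0.2013]
0 nB [288 182] label 14 [0, 10, 100, 74, 5079] [0.5019 0.3173]
0 nReg [199 255] label 4 [29, 33, 51, 38, 1532] [0.6157 0.2038]
0 nRec [295 243] label 70 [5, 28, 92, 48, 3261] [0.5971 0.3319]
1 nP [248 195] label 3 [1, 12, 99, 67, 4617] [0.5186 0.1963]
1 nB [352 181] label 2 [0, 12, 100, 78, 5859] [0.5088 0.3147]
1 nReg [257 255] label 5 [21, 19, 79, 63, 3096] [0.6123 0.2143]
1 nRec [354 243] label 0 [0, 0, 100, 100, 4212] [0.6175 0.3391]
```

```bash
cat >> h.py <<'E'
YN=np.arctan2(.1361,.9907)  # nest yaw
NEST=dict(pulley=(.529,.1887),bearing=(.5103,.3195),regulator=(.6145,.2008),rectifier=(.597,.3318))
def pick(xy,yaw,z,squeeze,up=.18,op=1.0):
    eoat.command_gripper(op,squeeze); manip.reach((*xy,up),ori(yaw)); manip.movel((*xy,z+.03),feed=.2)
    if manip.movel((*xy,z),feed=.06,guard=12): print("guard at",state()['eef_pos'])
    eoat.command_gripper(0,squeeze); s=state(); print("closed",s['opening'],s['gripper_force'],s['eef_pos'])
def place(xy,yaw,z,dop=.17,up=.18):
    manip.reach((*xy,up),ori(yaw)); manip.movel((*xy,z+.02),feed=.2)
    g=manip.movel((*xy,z-.003),feed=.03,guard=5); s=state(); print("down",g,s['eef_pos'])
    eoat.command_gripper(min(1,s['opening']+dop)); manip.dwell(.2); manip.movel((*xy,up),feed=.2); print("t",state()['clock'])
E
python3 - <<'E'
from h import *
xy=(.544,-.4278)
pick(xy,np.pi/2,.010,60); manip.movel((*xy,.18),feed=.2); s=state();print(s['opening'],s['gripper_force'],s['force'],s['clock'])
C=cam("wrist");cv2.imwrite("pics/p1.png",capture("wrist")); cv2.imwrite("pics/s1.png",capture("side")[150:300,200:420])
E
```

```text
closed 0.6336875746472056 63.50900173187256 [ 0.5442564  -0.42811778  0.01081896]
0.6335114615590819 63.80855083465576 [-0.7864747  -0.2085542  -4.32294942] 8.6917
```

View pics/p1.png

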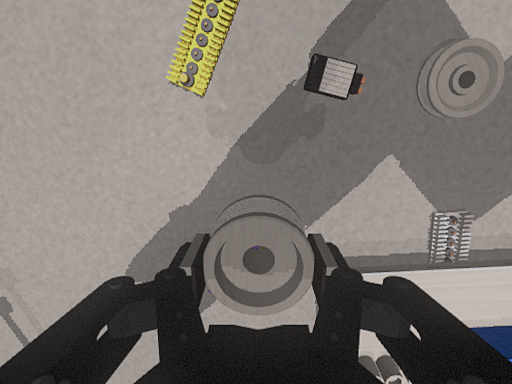

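The wrist view shows the pulley held level between the pads at (260,258), with the rectifier's end at (432–472, 211). Now I'll place the pulley, then pick and place the regulator.

```bash
python3 - <<'E'
from h import *
place(NEST['pulley'],np.pi/2+YN,.0218)
manip.dwell(.1)
cv2.imwrite("pics/p2.png",capture("wrist"))
import sys
yr=np.radians(77.8)  # length axis
xy=(.4347,-.346)
pick(xy,yr-np.pi/2,.005,40); s=state(); z=s['eef_pos'][2]
manip.movel((*xy,.18),feed=.2); print(state()['opening'],s['joint_positions'])
place(NEST['regulator'],YN,z+.011,dop=.15)
manip.dwell(.1);cv2.imwrite("pics/p3.png",capture("wrist"))
E
```

```text
down True [0.52880983 0.18868213 0.02179638]
t 13.9167
closed 0.4083740112870842 40.48432767391205 [ 0.43480814 -0.34612893  0.00535317]
0.412234686626189 [-8.18946157e-01  4.79705865e-01 -3.73937725e-01  7.16621918e-01
 -2.69288214e-05  9.64792441e-01]
down True [0.61432799 0.20078813 0.01605614]
t 24.4333
```

View pics/p3.png

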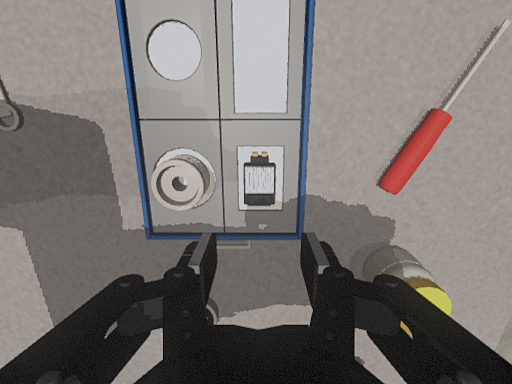

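This view shows the regulator in its pocket at (260,182) and the pulley in its pocket at (183,182). Next come the bearing, and then a closer look at the rectifier.

```bash
python3 - <<'E'
from h import *
xy=(.4490,-.0748)
pick(xy,np.pi/2,.0025,40); s=state(); z=s['eef_pos'][2]
manip.movel((*xy,.18),feed=.2); print(state()['opening'],state()['gripper_force'])
if state()['opening']>.35:
    place(NEST['bearing'],np.pi/2+YN,z+.011,dop=.15)
    cv2.imwrite("pics/p4.png",capture("wrist"))
    import pickle; out=[]
    for p in [(.50,-.21,.16),(.50,-.16,.16)]:
        manip.reach(p,ori(np.pi/2)); manip.dwell(.15); C=cam("wrist"); out.append((C,capture("wrist")))
    pickle.dump(out,open("r.pkl","wb"))
    a=out[0][1][150:350,130:390]; b=out[1][1][150:350,130:390]
    cv2.imwrite("pics/r.png",np.vstack([np.hstack([cv2.resize(a,(400,308),interpolation=2),cv2.resize(b,(400,308),interpolation=2)]),cv2.resize(cv2.imread("pics/p4.png"),(384,288))[:,:].repeat(1,0) if 0 else cv2.copyMakeBorder(cv2.resize(cv2.imread("pics/p4.png"),(384,288)),0,0,0,416,0)]))
print(state()['clock'])
E
```

```text
closed 0.4402747981237246 38.849260210990906 [ 0.44913377 -0.07486571  0.00298001]
0.44462480706154833 40.13791501522064
down True [0.51012135 0.31944787 0.01403343]
t 34.3417
37.025
```

View pics/r.png

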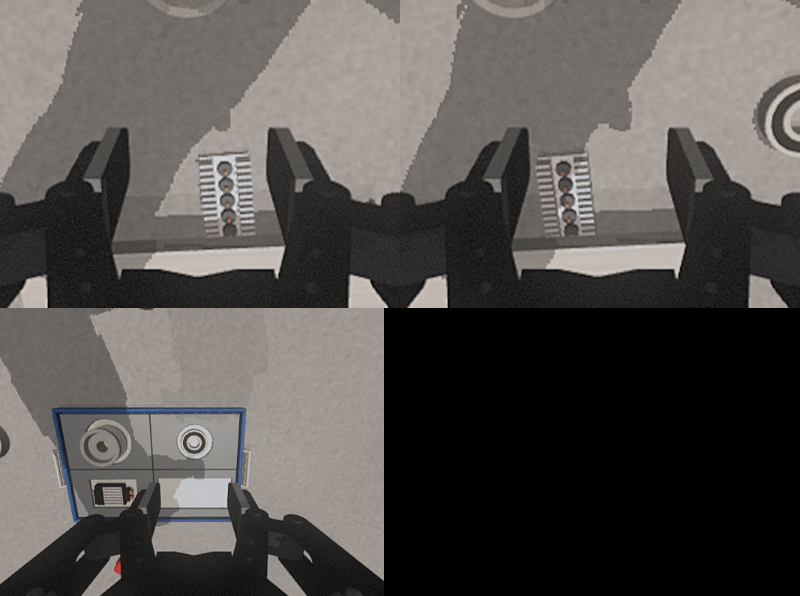

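The bearing lies centred in its pocket. The rectifier's front edge spans (199,156)–(248,153) in the left crop and (538,156)–(588,153) in the right one, and the bolt row gives its axis. I'll triangulate, then grip.

```bash
python3 - <<'E'
from h import *
import pickle
np.set_printoptions(precision=4,suppress=True)
o=pickle.load(open("r.pkl","rb"));k=.65
P=[]
for a,b in[((199,156),(138,156)),((248,153),(188,153)),((225,168),(163,168)),((230,228),(170.5,228)),((206,233),(147,235)),((254,232),(195,233))]:
    A=np.array(a)*k+[130,150];B=np.array(b)*k+[130,150]
    p,e=tri((o[0][0],A),(o[1][0],B)); q=(onz(o[0][0],A,.016)+onz(o[1][0],B,.016))/2; P.append(q); print(p,e,q)
yaw=np.mean([np.arctan2(*(P[j]-P[i])[[1,0]]) for i,j in((0,4),(1,5),(2,3))]); e=np.array([np.cos(yaw),np.sin(yaw)])
f=(P[0]+P[1])[:2]/2; g=f+.014*e; print("yaw",yaw,"front",f,"grip",g)
pickle.dump((g,yaw),open("g.pkl","wb"))
for x in(0,-.08): print(inverse_kinematics((*(g+x*e),.003),ori(yaw+np.pi/2)))
E
```

```text
[ 0.5906 -0.2084  0.0036] 2.1423195332095162e-05 [ 0.5838 -0.2075  0.016 ]
[ 0.591  -0.1686 -0.0021] 1.4284609475848306e-06 [ 0.5813 -0.1696  0.016 ]
[ 0.597  -0.188   0.0112] 1.067950902853163e-05 [ 0.5942 -0.188   0.016 ]
[ 0.6508 -0.183   0.0135] 1.3555207586790995e-06 [ 0.6489 -0.183   0.016 ]
[ 0.6573 -0.2025  0.0127] 0.0007572085736043181 [ 0.6547 -0.2023  0.016 ]
[ 0.6561 -0.163   0.0124] 0.00039078358855931713 [ 0.6532 -0.1633  0.016 ]
yaw 0.08333763333617493 front [ 0.5825 -0.1885] grip [ 0.5965 -0.1874]
[-0.4346  0.578  -0.185   0.8078  0.     -0.5179]
[-0.5068  0.4777 -0.3862  0.7068  0.     -0.5901]
```

```bash
python3 - <<'E'
from h import *
import pickle
g,yaw=pickle.load(open("g.pkl","rb")); e=np.array([np.cos(yaw),np.sin(yaw)]); g=g+.003*e
pick(g,yaw+np.pi/2,.003,90,up=.14); z=state()['eef_pos'][2]
print(manip.movel((*(g-.085*e),z+.0005),feed=.07)); s=state(); print(s['opening'],s['gripper_force'],s['force'])
q=g-.085*e
manip.movel((*q,z+.012),feed=.05); s=state(); print(s['opening'],s['force'],s['wrist_torque'],s['clock'])
cv2.imwrite("pics/d.png",np.hstack([capture("wrist")[100:384,100:400],capture("side")[100:384,180:480]]))
pickle.dump((q,yaw,z),open("q.pkl","wb"))
E
```

```text
closed 0.4387055649492689 91.3696825504303 [ 0.59975512 -0.18724291  0.00372549]
False
0.44254879118331275 90.26737689971924 [-0.11373231  0.32604944 -0.9661524 ]
0.44181071940086303 [-0.05207043  0.55077838 -1.63298716] [-0.03072161  0.08566545 -0.02012731] 41.5667
```

View pics/d.png

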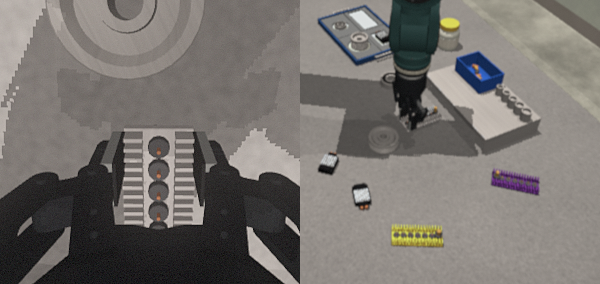

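The rectifier is drawn clear of the riser, held square, with the V-pulley untouched. I'll lift it and place it.

```bash
python3 - <<'E'
from h import *
import pickle
q,yaw,z=pickle.load(open("q.pkl","rb")); ey=np.array([-np.sin(YN),np.cos(YN)])
manip.movel((*q,.2),feed=.15)
t=np.array(NEST['rectifier'])-.039*ey
place(t,YN+np.pi,z+.011,dop=.15,up=.2)
ex=np.array([np.cos(YN),np.sin(YN)])
manip.reach((.40,.23,.24),ori(np.pi/2+YN)); manip.dwell(.2)
C=cam("wrist"); im=capture("wrist"); pickle.dump((C,im),open("f.pkl","wb"))
for n,p in NEST.items():
    print(n,proj(C,(*p,.011)))
cv2.imwrite("pics/f.png",cv2.resize(im[100:300,120:400],(784,560),interpolation=2)); print(state()['clock'])
E
```

```text
down True [0.60211479 0.2931099  0.01473496]
t 48.0083
pulley [219.94615473 246.67906059]
bearing [307.13613116 246.28831578]
regulator [222.3296916  295.09740633]
rectifier [304.53218159 295.39769792]
49.6667
```

View pics/f.png

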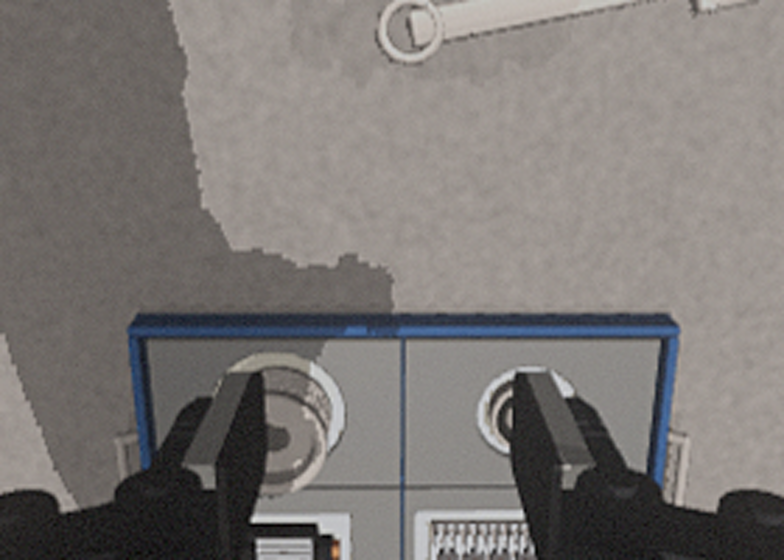

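The fingers hide the parts here, so I'll take one clearer look from the -y side.

```bash
python3 - <<'E'
from h import *
import pickle
np.set_printoptions(precision=4,suppress=True)
manip.reach((.575,.13,.22),ori(YN)); manip.dwell(.2)
C=cam("wrist"); im=capture("wrist"); pickle.dump((C,im),open("f.pkl","wb"))
x0,y0=100,20
v=cv2.resize(im[y0:y0+260,x0:x0+320],(800,650),interpolation=2)[:600]
ex=np.array([np.cos(YN),np.sin(YN)]);ey=np.array([-ex[1],ex[0]])
for n,p in NEST.items():
    h=dict(pulley=.047,bearing=.023,regulator=.029,rectifier=.027)[n]
    hw=dict(pulley=(28,28),bearing=(20,20),regulator=(18,30),rectifier=(20,52))[n]
    for z,col in((h,(0,255,0)),):
        if hw[0]==hw[1]: L=[p+hw[0]/1e3*(np.cos(a)*ex+np.sin(a)*ey) for a in np.linspace(0,6.28,40)]
        else: L=[p+hw[0]/1e3*a*ex+hw[1]/1e3*b*ey for a,b in((1,1),(1,-1),(-1,-1),(-1,1))]
        cv2.polylines(v,[np.array([(proj(C,(*q,z))-[x0,y0])*2.5 for q in L]).astype(int)],1,col,1)
cv2.imwrite("pics/f2.png",v); print(state()['clock'])
E
```

```text
51.1083
```

View pics/f2.png

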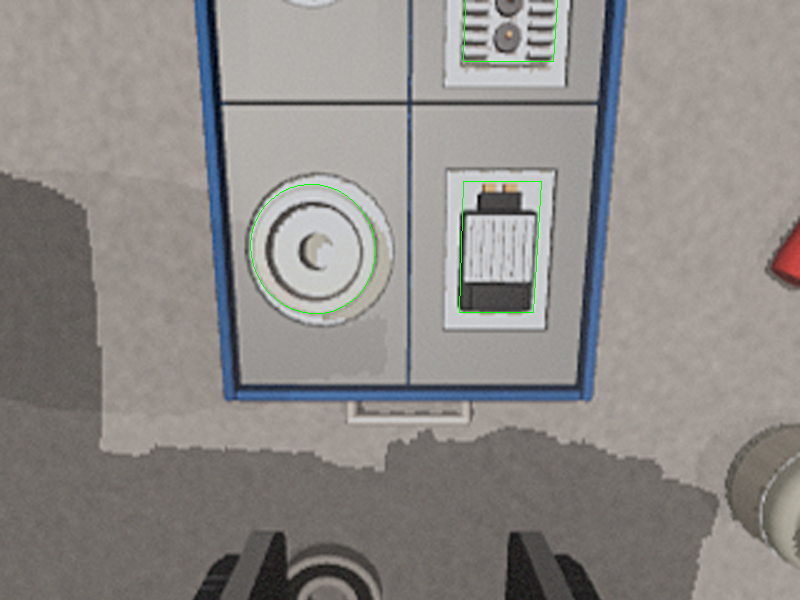

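The pulley and regulator sit on their expected outlines, in the centre of their pockets. The last check is the other half of the tray.

```bash
python3 - <<'E'
from h import *
manip.reach((.55,.24,.22),ori(YN)); manip.dwell(.2)
C=cam("wrist"); im=capture("wrist"); x0,y0=100,20
v=cv2.resize(im[y0:y0+240,x0:x0+320],(800,600),interpolation=2)
ex=np.array([np.cos(YN),np.sin(YN)]);ey=np.array([-ex[1],ex[0]])
p=NEST['rectifier'];L=[p+.02*a*ex+.052*b*ey for a,b in((1,1),(1,-1),(-1,-1),(-1,1))]
Q=[NEST['bearing']+.02*(np.cos(a)*ex+np.sin(a)*ey) for a in np.linspace(0,6.28,40)]
for l,z in((L,.027),(Q,.023)): cv2.polylines(v,[np.array([(proj(C,(*q,z))-[x0,y0])*2.5 for q in l]).astype(int)],1,(0,255,0),1)
cv2.imwrite("pics/f3.png",v)
E
```

```text
(no output)
```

View pics/f3.png

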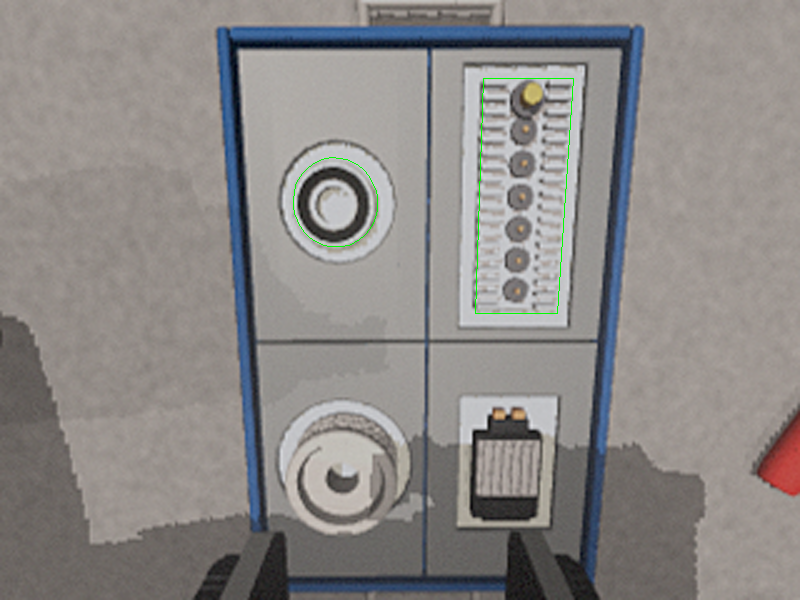

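The bearing at (335,203) and the rectifier at (522,195) are centred, flat and inside their pockets, so I'm handing in.

```bash
python3 -c "
from plant import *
print(order.sign_off(), state()['clock'])"
```

```text
the job is handed in; nothing more can be done
the job is handed in; nothing more can be done
```

The job is handed in: in the last wrist pictures all four parts lie flat and centred in their own pockets, and I saw no sign that the large bearing or V-belt pulley had moved (not re-measured); no verdict came back.

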